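# Load the salsa chopper and hold its power head down

### The arm

A 6-joint arm with a two-finger parallel gripper is mounted at the origin on the work surface. World frame = base frame: x ahead of the robot, y to its left, z up, the work surface at z = 0. Lengths are in m, angles in degrees, forces in N, time in s.
With the tool pointing down it reaches from about 0.35 to 0.875 m from the base axis. Payload 4.2 kg.
Tool frame: the origin (TCP) lies on the centre line of the jaws, within the pads' length; the fingertips stand 19 mm ahead of it and the grasp point (between the pads) is the TCP; x points along the fingers, y is the direction in which the jaws open and shut, and the axes are right-handed (so a half turn about x gives the same grasp; the last joint's range is limited). The gripper opens to 87 mm and grips with 3 to 60 N. Pads are 19 mm wide; open, the fingers measure 117 mm over their backs; the gripper's body (75 mm by 190 mm) begins 51 mm behind the grasp point.
Start: joints at [87.41, 22.042, 0.453, 0, -68.411, -14.817], TCP at [0.187, 0.596, 0.242] pointing down, gripper open.
Joint ranges: [-179.83, 179.83], [-69.29, 118.12], [-61.27, 80.66], [-181.25, 117.63], [-171.15, -9.14], [-177.46, 177.46]. Speed limits (degrees/s): [159.86, 159.86, 180, 180, 180, 180].

### API

Orientations are given as a 3x3 rotation matrix whose columns are the frame's x, y, z axes.
In Python, from station import r, viewer, job, spotter gives the robot as it stands.
- The arm moves only by the tool play_rows, never from a script. Its argument "commands" is a list of rows, each an object of numbers: "fingers": the gripper command: -1 is fully open, 1 is shut, values between are in proportion; "tx", "ty", "tz": the shift along the tool's x, y, z normalised to -1 to 1, where 1 is 750 mm; "ax", "ay", "az": the turn, a rotation vector about the tool's x, y, z normalised to -1 to 1, where 1 is pi rad. In form: [{"fingers": .., "tx": .., "ty": .., "tz": .., "ax": .., "ay": .., "az": ..}, ...]. A call has 1 to 5 rows; each row is the pose to reach, as a shift and turn from the pose commanded when the call began, along the tool's axes at that moment, turning the shorter way round; what a row does not reach only later rows make up. A row lasts 1/12 s, in which the tool goes at most 41.7 mm and 7.16 degrees, less where a joint would pass 70% of its speed; a pose out of reach is approached as far as the arm can. A call with a number of a shift or a turn outside -1 to 1 is refused whole. A call with a gripper value outside its range is refused whole. The fingers move at their own pace and stop on an object; the grip force is fixed at half the most. Time passes only in rows, so rows that repeat a pose let the fingers close. It gives the time, the measured TCP pose, the force and the opening at its end, in the units of the state.
- r.sense(): the state, without advancing time (a new reading comes with each control period).
- viewer.capture(name): name is "scene" or "top" or "wrist"; returns a dict with "image" (400x640x3 uint8, red, green, blue), "fx", "fy", "cx", "cy" (pixels), "R" (3x3) and "t" (3): a world point X has camera coordinates R X + t; the wrist camera has in their place "mount" (4x4, takes a point from camera to tool coordinates, whose origin is the TCP and whose axes are the tool frame's). Camera axes: x right, y down, z forward; pixel columns grow to the right and rows downward; lengths in m; the calibration is good to about 2 mm. A picture is of the moment at which its call begins: read the wrist's pose just before it. There is no depth.
- job.finish_job(): hands the job in, once; it reports no verdict.
Trained networks look in a picture, given as the dict that the camera call returned (one of the last four; its "shot" number tells which), for a name from the list of things; names that differ only in an ending like _2 or _b are one class to them, and where a whole thing is asked for, a point or a joint stands for the part that bears it (a point fixed in the world has none). Each returns a list of dicts, best first, with "score" (0 to 1); they miss things now and then, are a little off and sometimes report something else, mostly with a low value. They report only what shows in the picture. A call takes as long as a camera call.
- spotter.find_in(name, picture): "uv" ([column, row] in pixels, amid what is visible of it).
- spotter.silhouettes(name, picture): "region" (400x640 bool, what is visible of it) and "uv" ([column, row] in pixels, amid what is visible of it).
The state is a dict: "time_s": time; "joints": joint angles; "joint_velocities": joint speeds; "effort": joint torques, N m; "tcp_pos": TCP position; "ee_rot": TCP orientation; "wrist_force": force on the tool from outside, world axes, zero at the start; "moment": the same for the moment, N m; "gripper_width": opening from 0.0 (shut) to 1.0 (fully open).
Only numpy, scipy, OpenCV 4.12 (cv2) and the standard library are available. Lean on these libraries where they do the work, as an engineer would, in place of code of your own. Each camera call takes 0.05 s, during which the arm holds its last target. There are 200 camera calls.

### The job

Load the salsa chopper: lower the small peeled onion gently into the steel bowl beside the blade stem (do not drop it in) and let it go. Then take the power head by its grip, set it on the bowl, turn it until its socket meshes with the splined stem, and without forcing it slide it down until the lid sits flat on the rim. Press the head down against its spring to its stop and finish like that, still gripping and pressing it; do not disturb anything else on the counter.

Things in the scene. Friction and masses are not known exactly. Their poses are not given: they have to be found in the camera images.
- bowl: Stainless chopper bowl, fixed to the counter, upright, open on top. Outer diameter 168 mm (171 mm at the rim), wall 3 mm, inner radius 81 mm; the rim is 85 mm above the counter, the inner floor 6 mm above it. Origin: on the bowl's axis at counter height. A stem with an S-shaped blade stands on its axis.
- bowl_rim (a point): Centre of the bowl's mouth, on the axis, level with the rim (85 mm above the counter).
- spline (a point): On the axis of the blade stem (dark hub, pale steel splines), 89 mm above the counter; turns with the stem. The full-size splines end here: from above, a cross of two ribs 22 mm long, 6 mm thick, along this point's x and y. Above it the cross narrows (18 x 3.5 mm, 4 mm high), then a round-ended centring pin, 6 mm thick, ends 9 mm above this point. The splines reach 29 mm down to the hub, 23 mm wide.
- blade (a joint): Angle of the blade stem about the bowl's axis, rad, relative to the bowl. It turns only about that axis and stays where left (about 0.08 N m turns it). Two thin steel blades, 20 mm wide, reach out 70 mm from the axis: one along spline's +x, 13 mm above the counter, one along its -x, 25 mm above; the bowl is clear on that point's +y and -y sides.
- head: Cordless black power head, about 0.62 kg, standing upright on the splash lid at its foot. Origin: centre of the lower edge of the lid's skirt (at counter height at the start), z up. Lid 186 mm wide, skirt 21 mm high outside, inner diameter 177 mm (4 mm to spare round the bowl); round motor drum, 98 mm wide, 30 to 72 mm high; grip above it; top at 140 mm.
- head_grip (a point): Middle of the head's grip, 112 mm above the head's origin, axes as the head's. The grip is a rounded black block from 82 to 138 mm above the head's origin, with two flat ribbed sides: 56 mm across along y, 84 mm long along x. Grip it across the flats, along y.
- socket (a point): Centre of the drive socket's mouth under the head, 3 mm above the head's origin, axes as the head's: two crossing slots 8 mm wide, 39 mm deep, along x and y (parallel and square to the grip's flats). Fits the stem at any quarter turn within about 0.1 rad. Not meshed, the head stands 20 mm too high. Home, this point is 73 mm above the counter with the spring relaxed, 67 mm pressed to the stop.
- splash_lid (a joint): Travel of the head down into its spring-carried splash lid, in m: 0 relaxed, 0.006 pressed to the stop (the head is then 6 mm lower while the lid stays on the rim). The spring starts at 9 N and reaches 15 N at the stop; the head's own weight does not move it.
- lid_underside (a point): Centre of the flat underside of the splash lid, which comes to lie on the bowl's rim; 15 mm above the lower edge of the lid's skirt.
- onion: Small peeled onion, cream white, trimmed flat at both ends: 52 mm in diameter, 46 mm tall, 65 g, standing on one flat end on the green produce cutting board, 260 x 170 mm (12 mm thick). Origin: centre of the flat end it stands on at the start, z up. Widest at 23 mm height.
- onion_centre (a point): Centre of the peeled onion, 23 mm from either end.
- tomato: Bystander: big red tomato, 73 mm wide, 58 mm tall, at the far end of the cutting board. Origin: centre of its underside. Leave it alone.
- brown_onion: Bystander: big unpeeled brown onion, 76 mm wide, 83 mm tall to its neck. Origin: centre of its underside. Leave it alone.
- squeeze_bottle: Bystander: cream sauce squeeze bottle, 58 mm wide, 190 mm tall. Origin: centre of its underside. Leave it alone.
- shaker: Bystander: metal spice shaker, 68 mm wide, 104 mm tall. Origin: centre of its underside. Leave it alone.
- sauce_cup: Bystander: small open steel sauce cup, 54 mm wide, 36 mm tall, near the robot. Origin: centre of its underside. Leave it alone.

How it is judged (in metres and radians):
On the way, in this order (a step that is already met when the one before it is completed fails the run):
1. the peeled onion lies in the bowl, let go and at rest (horizontal distance between onion_centre and bowl_rim below 0.075 m and z of onion_centre in the frame of bowl between 0.01 and 0.062 m and contact force between the fingers and onion below 0.1 N and linear speed of onion below 0.05 m/s), for 0.3 s.
2. the head's socket has meshed with the stem: the lid is less than 10 mm above the rim and centred (z of lid_underside in the frame of bowl below 0.095 m and horizontal distance between lid_underside and bowl_rim below 0.006 m), for 0.1 s.
At the end, for the whole second after the job is handed in: Onion in the bowl (centre within 75 mm of the axis, 10 to 62 mm above the counter); lid on the rim (within 3 mm, centred within 6 mm, head upright within 0.06 rad); fingers still gripping the head (over 3 N) and pressing it at least 4 mm into its spring (horizontal distance between onion_centre and bowl_rim below 0.075 m and z of onion_centre in the frame of bowl between 0.01 and 0.062 m and z of lid_underside in the frame of bowl below 0.088 m and horizontal distance between lid_underside and bowl_rim below 0.006 m and angle between head's own z axis and vertical below 0.06 rad and value of joint splash_lid above 0.004 m and contact force between the fingers and head above 3 N); the arm keeps its last pose, push and grip.
It fails at once if the onion is dropped in (faster than 0.6 m/s in or just above the bowl) (horizontal distance between onion_centre and bowl_rim below 0.085 m and z of onion_centre in the frame of bowl below 0.13 m and linear speed of onion above 0.6 m/s).
It fails at once if the onion is pressed on the bowl or blade with over 25 N (contact force between onion and bowl above 25 N).
It fails at once if the head is forced on the bowl with over 60 N (contact force between head and bowl above 60 N).
It fails at once if a bystander is moved more than 30 mm (distance of any of tomato, brown_onion, squeeze_bottle, shaker, sauce_cup from where it was at the start of the episode above 0.03 m).
It also fails if it takes over 64 s, if anything falls off the work surface, if the arm or the gripper's body presses on something with over 40 N, if the wrist force passes 120 N, or if a joint passes its speed limit or range.

## Working session

There is one attempt and no reset: what is moved stays moved. The work goes in short steps, Python scripts to look and compute and a tool call to move; the robot and the scene stay as the last step left them, time stands still between calls to the robot, and variables do not carry over. Pictures are saved under pics/ and viewed, about 8 in all and at most 12, crops included, and the job is handed in when it is done.

Besides the shell and the picture viewer there is one more tool, called after "Call:" by a JSON object that holds its "api" and its "payload". play_rows: Moves the arm, as the interface text tells. Its arguments: {"type":"object","properties":{"commands":{"type":"array"}},"required":["commands"]}

```bash
ls; mkdir -p pics
cat > h.py <<'E'
import numpy as np, cv2
from station import r, viewer, job, spotter
def cam(p):
    K=np.array([[p['fx'],0,p['cx']],[0,p['fy'],p['cy']],[0,0,1.]])
    if 'R' in p: return K,np.array(p['R']),np.array(p['t'])
    s=p['_s']; M=np.array(p['mount']); Rt=np.array(s['ee_rot']); 
    Rc=Rt@M[:3,:3]; c=Rt@M[:3,3]+np.array(s['tcp_pos'])
    return K,Rc.T,-Rc.T@c
def cap(n):
    s=r.sense(); p=viewer.capture(n); p['_s']=s; return p
def onplane(p,uv,z):
    K,R,t=cam(p); d=R.T@np.linalg.inv(K)@np.array([uv[0],uv[1],1.]); c=-R.T@t
    return c+d*(z-c[2])/d[2]
def proj(p,X):
    K,R,t=cam(p); x=K@(R@np.array(X)+t); return x[:2]/x[2]
def save(p,f): cv2.imwrite(f,p['image'][:,:,::-1])
E
cat > a.py <<'E'
from h import *
np.set_printoptions(precision=4,suppress=True)
s=r.sense(); print(s)
Z=dict(bowl=.06,head=.1,onion=.035,tomato=.04,brown_onion=.04,squeeze_bottle=.1,shaker=.05,sauce_cup=.018,spline=.085)
ps={n:cap(n) for n in('scene','top')}
for n,p in ps.items():
    save(p,f'pics/{n}0.png'); K,R,t=cam(p); print(n,'cam at',-R.T@t)
    for k,z in Z.items():
        f=spotter.silhouettes(k,p)
        for q in f[:1]:
            ys,xs=np.where(q['region']); print(n,k,round(q['score'],2),np.round(q['uv']),(xs.min(),xs.max(),ys.min(),ys.max()),onplane(p,q['uv'],z))
E
python3 a.py; python3 -c "
import cv2,numpy as np
cv2.imwrite('pics/both.png',np.vstack([cv2.imread('pics/scene0.png'),cv2.imread('pics/top0.png')])[:, :])"
```

```text
pics
{'time_s': 0.0, 'joints': array([ 87.4102,  22.0917,   0.3784,  -0.0282, -68.4118, -14.8166]), 'joint_velocities': array([-0.0018, -0.044 ,  0.0128, -0.0472, -0.0706,  0.0635]), 'effort': array([ -0.0007, -39.0664,  18.7409,   4.2197,   0.011 ,  -0.0002]), 'tcp_pos': array([0.1868, 0.5958, 0.2404]), 'ee_rot': array([[-0.0006, -0.2993, -0.9542],
       [-0.0022, -0.9541,  0.2993],
       [-1.    ,  0.0022, -0.0001]]), 'wrist_force': array([ 0.248 , -0.2888, -0.8732]), 'moment': array([ 0.0097,  0.0375, -0.0448]), 'gripper_width': 1.0013419895617237}
scene cam at [ 1.3484 -0.506   0.7719]
scene bowl 0.89 [320. 206.] (np.int64(284), np.int64(357), np.int64(174), np.int64(243)) [0.5768 0.0288 0.06  ]
scene head 0.82 [397. 173.] (np.int64(361), np.int64(431), np.int64(130), np.int64(202)) [0.6235 0.2157 0.1   ]
scene onion 0.9 [160. 252.] (np.int64(148), np.int64(173), np.int64(242), np.int64(267)) [ 0.4781 -0.3191  0.035 ]
scene tomato 0.69 [373. 271.] (np.int64(358), np.int64(394), np.int64(256), np.int64(292)) [0.7944 0.0041 0.04  ]
scene brown_onion 0.73 [372. 272.] (np.int64(358
[... 904 characters left out ...]
35 ]
top tomato 0.91 [423. 188.] (np.int64(412), np.int64(439), np.int64(177), np.int64(202)) [ 0.6221 -0.3172  0.04  ]
top brown_onion 0.96 [297. 140.] (np.int64(284), np.int64(310), np.int64(129), np.int64(155)) [0.8011 0.009  0.04  ]
top squeeze_bottle 0.4 [296. 224.] (np.int64(262), np.int64(328), np.int64(189), np.int64(255)) [0.5551 0.0369 0.1   ]
top shaker 0.89 [346. 142.] (np.int64(332), np.int64(358), np.int64(121), np.int64(162)) [ 0.7732 -0.124   0.05  ]
top sauce_cup 0.76 [365. 284.] (np.int64(357), np.int64(376), np.int64(272), np.int64(292)) [ 0.388  -0.1247  0.018 ]
top spline 0.96 [296. 227.] (np.int64(277), np.int64(317), np.int64(209), np.int64(241)) [0.5502 0.0389 0.085 ]
```

View pics/both.png

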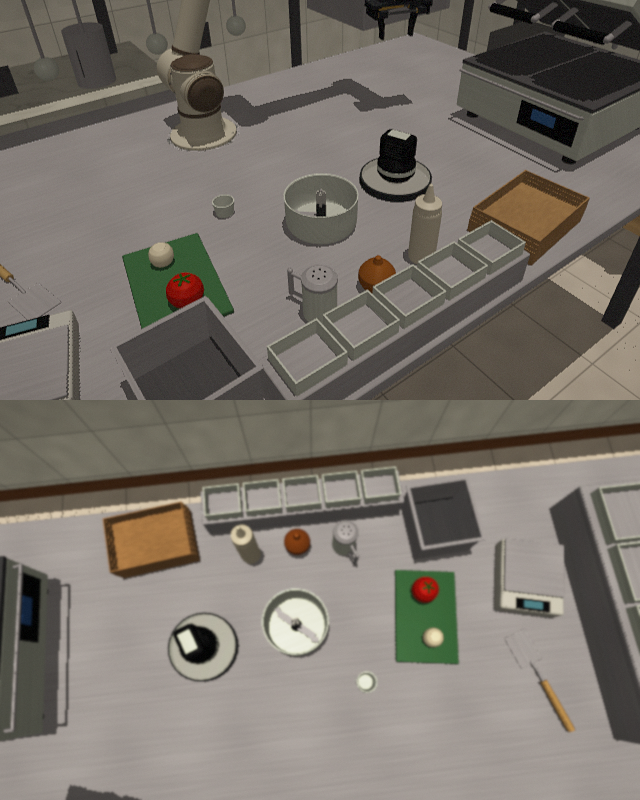

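Picture 1 (top half scene, bottom half top view): in the top view the bowl is near (295,223), with its blade running from upper left to lower right. The head is near (203,246), the onion near (434,237) and the tomato near (425,189). In the scene view the tomato and shaker detections were wrong (confused with neighbours), but the top view agrees with the picture.

```bash
cat >> h.py <<'E'
# commanded pose kept in cmd.npy as [x,y,z,yaw]; tool x down, tool y at heading yaw
def axes(yaw): 
    y=np.array([np.cos(yaw),np.sin(yaw),0]); x=np.array([0,0,-1.]); return np.c_[x,y,np.cross(x,y)]
def plan(c,g):
    """c,g: x,y,z,yaw_deg -> normalised tx,ty,tz,ax, rows"""
    d=axes(np.radians(c[3])).T@(np.array(g[:3])-c[:3]); a=-(g[3]-c[3])
    n=max(np.linalg.norm(d)/.0417,abs(a)/7.16)
    print('t',np.round(d/.75,4),'ax',round(a/180,4),'rows',round(n,1))
E
python3 - <<'E'
from h import *
np.set_printoptions(precision=4,suppress=True)
p=cap('wrist'); print(p['mount'],p['fx'],p['cx'],p['cy'])
t=viewer.capture('top'); t['_s']=0
from scipy.optimize import least_squares
# bowl rim / lid rim centre from silhouette extents
import math
def fit(name,rad,z):
    q=spotter.silhouettes(name,t)[0]; ys,xs=np.where(q['region']); ob=np.array([xs.min()-.0,xs.max()+1,ys.min(),ys.max()+1.])
    a=np.linspace(0,2*np.pi,200)
    f=lambda c:(lambda P:np.array([P[:,0].min(),P[:,0].max(),P[:,1].min(),P[:,1].max()])-ob)(np.array([proj(t,[c[0]+rad*np.cos(b),c[1]+rad*np.sin(b),z]) for b in a]))
    s=least_squares(f,onplane(t,q['uv'],z)[:2],diff_step=1e-3); print(name,s.x,s.fun)
fit('bowl',.0855,.085); fit('head',.093,.015); fit('onion',.026,.035)
plan([.187,.596,.242,252.6],[.45,.12,.42,252.6])
plan([.187,.596,.242,252.6],[.45,.12,.42,232])
E
```

```text
[[ 0.0005 -0.3007  0.9537 -0.1438]
 [ 1.      0.0015 -0.      0.    ]
 [-0.0015  0.9537  0.3007 -0.0842]
 [ 0.      0.      0.      1.    ]] 280.85097956666726 316.8880933003533 198.0338811988658
bowl [0.5623 0.0375] [-0.155   0.1551  0.2257 -0.2147]
head [0.5344 0.2928] [ 0.8332 -0.8376  0.3508 -0.2917]
onion [ 0.4835 -0.3208] [ 0.722  -0.7219  0.2526 -0.2388]
t [-0.2373  0.5008 -0.5244] ax -0.0 rows 13.7
t [-0.2373  0.5008 -0.5244] ax 0.1144 rows 13.7
```

Call:
{"api": "play_rows", "payload": {"commands": [{"fingers":-1,"tx":-0.04,"ty":0.14,"tz":-0.213,"ax":0,"ay":0,"az":0},{"fingers":-1,"tx":-0.04,"ty":0.14,"tz":-0.213,"ax":0,"ay":0,"az":0},{"fingers":-1,"tx":-0.04,"ty":0.14,"tz":-0.213,"ax":0,"ay":0,"az":0},{"fingers":-1,"tx":-0.04,"ty":0.14,"tz":-0.213,"ax":0,"ay":0,"az":0},{"fingers":-1,"tx":-0.04,"ty":0.14,"tz":-0.213,"ax":0,"ay":0,"az":0}]}}

```text
time_s: 1.67
tcp_pos: [0.3095, 0.4459, 0.2726]
ee_rot: [[0.001, -0.3, -0.954], [0.001, -0.954, 0.3], [-1.0, -0.001, -0.0]]
wrist_force: [0.3, 0.1, -0.4]
gripper_width: 1.001
```

Call:
{"api": "play_rows", "payload": {"commands": [{"fingers":-1,"tx":-0.04,"ty":0.14,"tz":-0.213,"ax":0,"ay":0,"az":0},{"fingers":-1,"tx":-0.04,"ty":0.14,"tz":-0.213,"ax":0,"ay":0,"az":0},{"fingers":-1,"tx":-0.04,"ty":0.14,"tz":-0.213,"ax":0,"ay":0,"az":0},{"fingers":-1,"tx":-0.04,"ty":0.14,"tz":-0.213,"ax":0,"ay":0,"az":0},{"fingers":-1,"tx":-0.04,"ty":0.14,"tz":-0.213,"ax":0,"ay":0,"az":0}]}}

```text
time_s: 2.08
tcp_pos: [0.4305, 0.2978, 0.3027]
ee_rot: [[0.001, -0.301, -0.954], [0.001, -0.954, 0.301], [-1.0, -0.001, -0.001]]
wrist_force: [-0.1, 0.9, -0.4]
gripper_width: 0.999
```

Call:
{"api": "play_rows", "payload": {"commands": [{"fingers":-1,"tx":-0.04,"ty":0.14,"tz":-0.213,"ax":0.114,"ay":0,"az":0},{"fingers":-1,"tx":-0.04,"ty":0.14,"tz":-0.213,"ax":0.114,"ay":0,"az":0},{"fingers":-1,"tx":-0.04,"ty":0.14,"tz":-0.213,"ax":0.114,"ay":0,"az":0},{"fingers":-1,"tx":-0.04,"ty":0.14,"tz":-0.213,"ax":0.114,"ay":0,"az":0},{"fingers":-1,"tx":-0.04,"ty":0.14,"tz":-0.213,"ax":0.114,"ay":0,"az":0}]}}

```text
time_s: 2.5
tcp_pos: [0.5518, 0.1496, 0.3324]
ee_rot: [[0.001, -0.616, -0.787], [-0.0, -0.787, 0.616], [-1.0, -0.001, -0.001]]
wrist_force: [0.8, 0.8, -0.6]
gripper_width: 0.998
```

Run:
```python
from h import *
np.set_printoptions(precision=4,suppress=True)
p=cap('wrist'); save(p,'pics/w1.png'); np.save('w1.npy',p,allow_pickle=True)
s=p['_s']; print(s['tcp_pos'],s['joints'])
for k,z in dict(bowl=.085,head=.138,head_grip=.138,spline=.089).items():
    for q in spotter.silhouettes(k,p)[:1]: print(k,q['score'],q['uv'],onplane(p,q['uv'],z))
print(proj(p,[.5623,.0375,.085]),proj(p,[.5344,.2928,.015]))
```

```text
[0.5518 0.1496 0.3324] [ 31.428   13.9575   1.7605   0.0462 -77.7413  20.5048]
bowl 0.6 [376.7, 104.0] [0.5755 0.0317 0.085 ]
head 0.86 [260.4, 212.4] [0.5639 0.2329 0.138 ]
head_grip 0.4 [376.2, 104.1] [0.5816 0.0412 0.138 ]
spline 0.59 [369.3, 110.2] [0.5756 0.0444 0.089 ]
[378.714  115.0413] [259.467  220.0646]
```

View pics/w1.png

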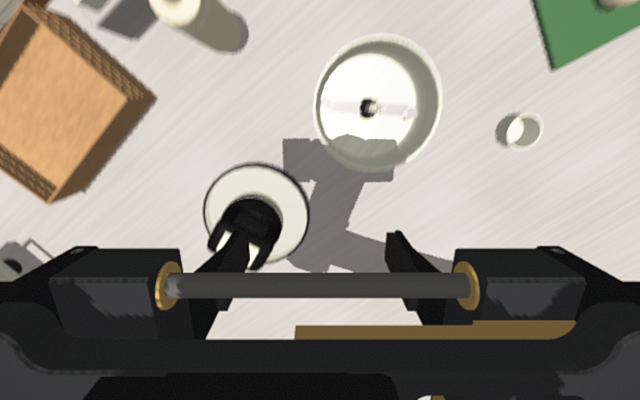

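Picture 2 (wrist): the rim is an ellipse centred near (377,103). The blade is almost level in the image, so it lies about parallel to the jaws. The lid is centred near (256,213). The top-view estimate projects about 10 px lower than that, so I'll check it against the other cameras.

```bash
cat >> h.py <<'E'
from scipy.optimize import least_squares
def ring(c,rad,z,n=120):
    a=np.linspace(0,2*np.pi,n); return np.c_[c[0]+rad*np.cos(a),c[1]+rad*np.sin(a),np.full(n,z)]
def projs(p,P):
    K,R,t=cam(p); x=(P@R.T+t)@K.T; return x[:,:2]/x[:,2:]
def fitsil(p,name,rings,x0,which=(1,1,1,1)):
    """centre from silhouette extents; rings: list of (radius,z) that make the solid of revolution"""
    q=spotter.silhouettes(name,p)[0]; ys,xs=np.where(q['region']); ob=np.array([xs.min(),xs.max()+1,ys.min(),ys.max()+1.])
    w=np.array(which,float)
    def f(c):
        P=np.vstack([projs(p,ring(c,*g)) for g in rings]); return (np.r_[P[:,0].min(),P[:,0].max(),P[:,1].min(),P[:,1].max()]-ob)*w
    s=least_squares(f,x0,diff_step=1e-3); print(name,round(q['score'],2),'extent',ob,'->',s.x,'res',np.round(s.fun,1)); return s.x
E
python3 - <<'E'
from h import *
np.set_printoptions(precision=4,suppress=True)
B=[(.084,0),(.0855,.085)];H=[(.093,0),(.093,.021)]
w=cap('wrist'); s=w['_s']; print(s['tcp_pos'],s['time_s'])
fitsil(w,'bowl',B,[.56,.04]); 
sc=cap('scene'); fitsil(sc,'bowl',B,[.56,.04]); fitsil(sc,'onion',[(.026,.035),(.018,.012),(.018,.058)],[.48,-.32])
t=cap('top'); fitsil(t,'bowl',B,[.56,.04]); fitsil(t,'sauce_cup',[(.027,.036)],[.388,-.12]);fitsil(sc,'sauce_cup',[(.027,0),(.027,.036)],[.388,-.12])
fitsil(w,'sauce_cup',[(.027,.036),(.027,0)],[.388,-.12])
import os
E
```

```text
[0.5497 0.1524 0.3313] 2.75
bowl 0.92 extent [313. 442.  36. 172.] -> [0.568  0.0376] res [-0.4  0.4 -0.1  0.2]
bowl 0.71 extent [284. 358. 174. 244.] -> [0.5639 0.0405] res [-0.6  0.6 -2.   1.4]
onion 0.84 extent [148. 174. 243. 268.] -> [ 0.4898 -0.3224] res [ 0.4 -0.4 -1.4  1.3]
bowl 0.93 extent [266. 329. 189. 255.] -> [0.5651 0.032 ] res [-2.1  2.1 -1.1  1. ]
sauce_cup 0.6 extent [357. 377. 272. 293.] -> [ 0.3905 -0.1274] res [-0.4  0.4 -0.2  0.2]
sauce_cup 0.93 extent [213. 234. 196. 218.] -> [ 0.3939 -0.1292] res [-1.6  1.7 -1.8  1.5]
sauce_cup 0.72 extent [496. 543. 115. 150.] -> [ 0.3927 -0.1303] res [-1.8  1.6 -0.8  0.8]
```

Call:
{"api": "play_rows", "payload": {"commands": [{"fingers":-1,"tx":0.036,"ty":0.183,"tz":-0.107,"ax":0,"ay":0,"az":0},{"fingers":-1,"tx":0.036,"ty":0.183,"tz":-0.107,"ax":0,"ay":0,"az":0},{"fingers":-1,"tx":0.036,"ty":0.183,"tz":-0.107,"ax":0,"ay":0,"az":0},{"fingers":-1,"tx":0.036,"ty":0.183,"tz":-0.107,"ax":0,"ay":0,"az":0}]}}

```text
time_s: 3.58
tcp_pos: [0.5282, -0.0069, 0.3043]
ee_rot: [[-0.0, -0.614, -0.789], [-0.0, -0.789, 0.614], [-1.0, 0.0, -0.0]]
wrist_force: [0.7, 0.4, -0.4]
gripper_width: 1.0
```

Call:
{"api": "play_rows", "payload": {"commands": [{"fingers":-1,"tx":0.036,"ty":0.183,"tz":-0.107,"ax":0,"ay":0,"az":0},{"fingers":-1,"tx":0.036,"ty":0.183,"tz":-0.107,"ax":0,"ay":0,"az":0},{"fingers":-1,"tx":0.036,"ty":0.183,"tz":-0.107,"ax":0,"ay":0,"az":0},{"fingers":-1,"tx":0.036,"ty":0.183,"tz":-0.107,"ax":0,"ay":0,"az":0}]}}

```text
time_s: 3.92
tcp_pos: [0.5071, -0.1649, 0.2774]
ee_rot: [[0.0, -0.615, -0.789], [-0.0, -0.789, 0.615], [-1.0, -0.0, -0.0]]
wrist_force: [1.2, 0.7, 0.0]
gripper_width: 0.998
```

Call:
{"api": "play_rows", "payload": {"commands": [{"fingers":-1,"tx":0.036,"ty":0.183,"tz":-0.107,"ax":0,"ay":0,"az":0},{"fingers":-1,"tx":0.036,"ty":0.183,"tz":-0.107,"ax":0,"ay":0,"az":0},{"fingers":-1,"tx":0.036,"ty":0.183,"tz":-0.107,"ax":0,"ay":0,"az":0},{"fingers":-1,"tx":0.036,"ty":0.183,"tz":-0.107,"ax":0,"ay":0,"az":0},{"fingers":-1,"tx":0.036,"ty":0.183,"tz":-0.107,"ax":0,"ay":0,"az":0}]}}

```text
time_s: 4.33
tcp_pos: [0.485, -0.3251, 0.2485]
ee_rot: [[-0.003, -0.62, -0.785], [0.0, -0.785, 0.62], [-1.0, 0.002, 0.003]]
wrist_force: [0.5, 1.7, 0.7]
gripper_width: 0.998
```

Run:
```python
from h import *
np.set_printoptions(precision=4,suppress=True)
for i in range(3): p=cap('wrist')
s=p['_s']; print(s['tcp_pos'],s['time_s'],s['ee_rot'][:2,1])
O=[(.026,.035),(.022,.05),(.022,.02)]
g=fitsil(p,'onion',O,[.485,-.32]); g2=fitsil(cap('top'),'onion',O,[.485,-.32])
c=[*s['tcp_pos'],np.degrees(np.arctan2(s['ee_rot'][1,1],s['ee_rot'][0,1]))%360]
plan(c,[*g,.047,c[3]]); save(p,'pics/w2.png')
```

```text
[ 0.4862 -0.3216  0.2497] 4.4333 [-0.6169 -0.787 ]
onion 0.59 extent [296. 335. 156. 196.] -> [ 0.488  -0.3203] res [-0.4  0.4  0.3 -0.3]Traceback (most recent call last):
  File "<stdin>", line 6, in <module>
  File "h.py", line 32, in fitsil
    q=spotter.silhouettes(name,p)[0]; ys,xs=np.where(q['region']); ob=np.array([xs.min(),xs.max()+1,ys.min(),ys.max()+1.])
      ~~~~~~~~~~~~~~~~~~~~~~~~~~~^^^
IndexError: list index out of range
```

Call:
{"api": "play_rows", "payload": {"commands": [{"fingers":-1,"tx":0.05,"ty":-0.003,"tz":-0.001,"ax":0,"ay":0,"az":0},{"fingers":-1,"tx":0.1,"ty":-0.003,"tz":-0.001,"ax":0,"ay":0,"az":0},{"fingers":-1,"tx":0.15,"ty":-0.003,"tz":-0.001,"ax":0,"ay":0,"az":0},{"fingers":-1,"tx":0.2,"ty":-0.003,"tz":-0.001,"ax":0,"ay":0,"az":0}]}}

```text
time_s: 4.97
tcp_pos: [0.4897, -0.3177, 0.1002]
ee_rot: [[0.003, -0.613, -0.79], [-0.001, -0.79, 0.613], [-1.0, -0.001, -0.002]]
wrist_force: [1.1, -1.0, -0.2]
gripper_width: 0.997
```

Call:
{"api": "play_rows", "payload": {"commands": [{"fingers":-1,"tx":0.025,"ty":0,"tz":0,"ax":0,"ay":0,"az":0},{"fingers":-1,"tx":0.05,"ty":0,"tz":0,"ax":0,"ay":0,"az":0},{"fingers":-1,"tx":0.07,"ty":0,"tz":0,"ax":0,"ay":0,"az":0},{"fingers":-1,"tx":0.07,"ty":0,"tz":0,"ax":0,"ay":0,"az":0},{"fingers":0,"tx":0.07,"ty":0,"tz":0,"ax":0,"ay":0,"az":0}]}}

```text
time_s: 5.38
tcp_pos: [0.4892, -0.3181, 0.0481]
ee_rot: [[-0.001, -0.613, -0.79], [0.0, -0.79, 0.613], [-1.0, 0.0, 0.001]]
wrist_force: [0.0, 0.1, 0.2]
gripper_width: 0.97
```

Call:
{"api": "play_rows", "payload": {"commands": [{"fingers":1,"tx":0,"ty":0,"tz":0,"ax":0,"ay":0,"az":0},{"fingers":1,"tx":0,"ty":0,"tz":0,"ax":0,"ay":0,"az":0},{"fingers":1,"tx":0,"ty":0,"tz":0,"ax":0,"ay":0,"az":0},{"fingers":1,"tx":0,"ty":0,"tz":0,"ax":0,"ay":0,"az":0},{"fingers":1,"tx":0,"ty":0,"tz":0,"ax":0,"ay":0,"az":0}]}}

```text
time_s: 5.8
tcp_pos: [0.4891, -0.3191, 0.0488]
ee_rot: [[0.001, -0.615, -0.789], [-0.0, -0.789, 0.615], [-1.0, -0.0, -0.001]]
wrist_force: [-0.4, -0.5, -0.0]
gripper_width: 0.632
```

Call:
{"api": "play_rows", "payload": {"commands": [{"fingers":1,"tx":0,"ty":0,"tz":0,"ax":0,"ay":0,"az":0},{"fingers":1,"tx":0,"ty":0,"tz":0,"ax":0,"ay":0,"az":0},{"fingers":1,"tx":0,"ty":0,"tz":0,"ax":0,"ay":0,"az":0},{"fingers":1,"tx":-0.02,"ty":0,"tz":0,"ax":0,"ay":0,"az":0},{"fingers":1,"tx":-0.05,"ty":0,"tz":0,"ax":0,"ay":0,"az":0}]}}

```text
time_s: 6.22
tcp_pos: [0.4868, -0.3182, 0.0832]
ee_rot: [[-0.006, -0.615, -0.788], [0.003, -0.788, 0.615], [-1.0, 0.001, 0.006]]
wrist_force: [-0.3, 0.2, -1.2]
gripper_width: 0.579
```

Call:
{"api": "play_rows", "payload": {"commands": [{"fingers":1,"tx":-0.04,"ty":0,"tz":0,"ax":0,"ay":0,"az":0},{"fingers":1,"tx":-0.08,"ty":0,"tz":0,"ax":0,"ay":0,"az":0},{"fingers":1,"tx":-0.12,"ty":0,"tz":0,"ax":0,"ay":0,"az":0},{"fingers":1,"tx":-0.16,"ty":0,"tz":0,"ax":0,"ay":0,"az":0},{"fingers":1,"tx":-0.2,"ty":0,"tz":0,"ax":0,"ay":0,"az":0}]}}

```text
time_s: 6.63
tcp_pos: [0.4883, -0.3187, 0.2365]
ee_rot: [[-0.001, -0.615, -0.789], [0.001, -0.789, 0.615], [-1.0, -0.0, 0.001]]
wrist_force: [1.0, 0.7, -1.0]
gripper_width: 0.58
```

Call:
{"api": "play_rows", "payload": {"commands": [{"fingers":1,"tx":-0.01,"ty":-0.22,"tz":0.137,"ax":0,"ay":0,"az":0},{"fingers":1,"tx":-0.01,"ty":-0.22,"tz":0.137,"ax":0,"ay":0,"az":0},{"fingers":1,"tx":-0.01,"ty":-0.22,"tz":0.137,"ax":0,"ay":0,"az":0},{"fingers":1,"tx":-0.01,"ty":-0.22,"tz":0.137,"ax":0,"ay":0,"az":0},{"fingers":1,"tx":-0.01,"ty":-0.22,"tz":0.137,"ax":0,"ay":0,"az":0}]}}

```text
time_s: 7.05
tcp_pos: [0.5088, -0.1229, 0.2429]
ee_rot: [[-0.0, -0.614, -0.789], [0.001, -0.789, 0.614], [-1.0, -0.001, 0.001]]
wrist_force: [0.7, 0.4, -0.6]
gripper_width: 0.577
```

Call:
{"api": "play_rows", "payload": {"commands": [{"fingers":1,"tx":0,"ty":-0.22,"tz":0.137,"ax":0,"ay":0,"az":0},{"fingers":1,"tx":0,"ty":-0.22,"tz":0.137,"ax":0,"ay":0,"az":0},{"fingers":1,"tx":0,"ty":-0.22,"tz":0.137,"ax":0,"ay":0,"az":0},{"fingers":1,"tx":0,"ty":-0.22,"tz":0.137,"ax":0,"ay":0,"az":0},{"fingers":1,"tx":0,"ty":-0.22,"tz":0.137,"ax":0,"ay":0,"az":0}]}}

```text
time_s: 7.47
tcp_pos: [0.5293, 0.0708, 0.2426]
ee_rot: [[-0.0, -0.613, -0.79], [0.001, -0.79, 0.613], [-1.0, -0.0, 0.001]]
wrist_force: [0.6, -0.4, -0.1]
gripper_width: 0.579
```

Run:
```python
from h import *
np.set_printoptions(precision=4,suppress=True)
for i in range(3): p=cap('wrist')
s=p['_s']; print(s['tcp_pos'],s['time_s'],s['ee_rot'][:2,1])
np.save('w3.npy',p,allow_pickle=True)
for k in('bowl','spline','blade'):
    for q in spotter.silhouettes(k,p)[:1]:
        ys,xs=np.where(q['region']); print(k,q['score'],q['uv'],xs.min(),xs.max(),ys.min(),ys.max())
im=p['image'].copy()
for P in ring([.5665,.037],.0855,.085): 
    u=proj(p,P); cv2.circle(im,(int(u[0]),int(u[1])),0,(255,0,0),-1)
cv2.imwrite('pics/w3.png',cv2.resize(im[:260,150:530,::-1],None,fx=2,fy=2))
```

```text
[0.5298 0.0714 0.2424] 7.5667 [-0.6107 -0.7919]
bowl 0.85 [320.5, 133.0] 240 400 52 213
spline 0.84 [317.8, 136.6] 262 378 120 152
blade 0.88 [318.2, 137.6] 262 378 121 152
```

View pics/w3.png

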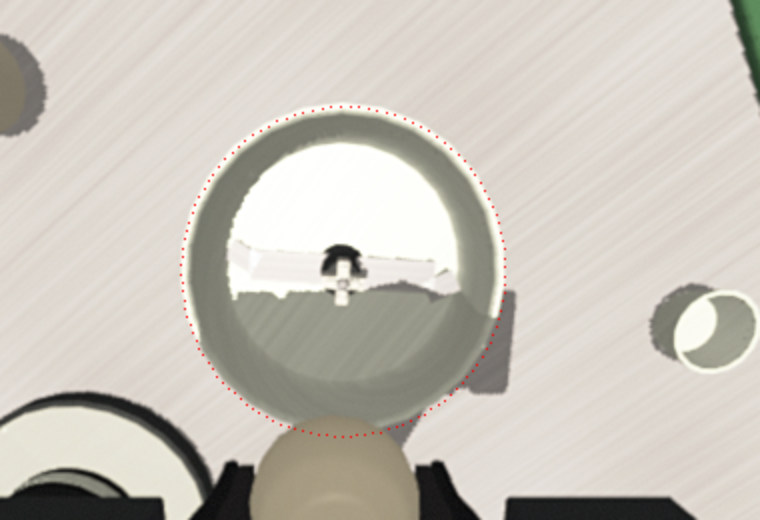

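Picture 3 (crop at 2x): the fitted rim ring lies on the rim within about 1 px. The cross is near full-image (321,141), with its ribs almost level and upright, and the blades run nearly level to either side.

```bash
cat >> h.py <<'E'
def bladefit(p,c,yaw0):
    q=spotter.silhouettes('blade',p)[0]['region']
    def mask(yaw):
        m=np.zeros(q.shape,np.uint8); x=np.array([np.cos(yaw),np.sin(yaw),0]); y=np.array([-x[1],x[0],0]); c3=np.array([c[0],c[1],0])
        for s,z in((1,.013),(-1,.025)):
            P=np.array([c3+s*a*x+b*y+[0,0,z] for a,b in((0,.01),(.07,.01),(.07,-.01),(0,-.01))])
            cv2.fillPoly(m,[np.round(projs(p,P)*16).astype(np.int32)],1,shift=4)
        P=np.vstack([ring(c,.0115,z,30) for z in(.01,.06)]+[ring(c,.011,.089,30)])
        cv2.fillConvexPoly(m,cv2.convexHull(np.round(projs(p,P)).astype(np.int32)),1)
        return m>0
    r_=[]
    for k in range(-60,61):
        for f in (0,180):
            a=yaw0+k*.5+f; m=mask(np.radians(a)); r_.append(((m&q).sum()/(m|q).sum(),a))
    r_.sort(reverse=True); return r_[:4]
E
python3 - <<'E'
from h import *
np.set_printoptions(precision=4,suppress=True)
p=cap('wrist'); s=p['_s']; print(s['tcp_pos'])
c=fitsil(p,'bowl',[(.0855,.085)],[.566,.037],(1,1,1,0))
q=bladefit(p,c,232); print(q)
for z in(.089,.098): print(onplane(p,(321.5,141.5),z))
hd=np.degrees(np.arctan2(s['ee_rot'][1,1],s['ee_rot'][0,1]))%360
# spline cross direction: bright pixels near the top
C=[*s['tcp_pos'],hd]; print(C)
for a in (q[0][1],):
    b=a if abs((a-hd+180)%360-180)<90 else a-180
    n=axes(np.radians(b))[:,2]; g=np.r_[c,0]+.048*n; print('drop',g,b); plan(C,[g[0],g[1],.044,b])
E
```

```text
[0.5292 0.0669 0.2426]
bowl 0.78 extent [236. 397.  55. 216.] -> [0.5681 0.0374] res [-0.4  0.4  0.1  0. ]
[(np.float64(0.7967963386727689), 226.5), (np.float64(0.7942386831275721), 408.5), (np.float64(0.7936870997255261), 407.5), (np.float64(0.7917808219178082), 408.0)]
[0.5675 0.0313 0.089 ]
[0.5684 0.0308 0.098 ]
[np.float64(0.5291541904166466), np.float64(0.0668902643528937), np.float64(0.24262999150139883), np.float64(232.02565344932898)]
drop [0.5333 0.0704 0.    ] 226.5
t [ 0.2648 -0.0071 -0.0014] ax 0.0307 rows 4.8
```

Call:
{"api": "play_rows", "payload": {"commands": [{"fingers":1,"tx":0.03,"ty":-0.005,"tz":-0.001,"ax":0.022,"ay":0,"az":0},{"fingers":1,"tx":0.07,"ty":-0.005,"tz":-0.001,"ax":0.022,"ay":0,"az":0},{"fingers":1,"tx":0.11,"ty":-0.005,"tz":-0.001,"ax":0.022,"ay":0,"az":0},{"fingers":1,"tx":0.13,"ty":-0.005,"tz":-0.001,"ax":0.022,"ay":0,"az":0},{"fingers":1,"tx":0.13,"ty":-0.005,"tz":-0.001,"ax":0.022,"ay":0,"az":0}]}}

```text
time_s: 8.33
tcp_pos: [0.5298, 0.0683, 0.1417]
ee_rot: [[-0.008, -0.669, -0.743], [-0.003, -0.743, 0.669], [-1.0, 0.007, 0.004]]
wrist_force: [-0.7, -0.9, -0.8]
gripper_width: 0.582
```

Run:
```python
from h import *
np.set_printoptions(precision=4,suppress=True)
for i in range(3): p=cap('wrist')
s=p['_s']; c=[.568,.0374]
hd=np.degrees(np.arctan2(s['ee_rot'][1,1],s['ee_rot'][0,1]))%360
C=[*s['tcp_pos'],hd]; print(np.array(C)); print(bladefit(p,c,230)); fitsil(p,'bowl',[(.0855,.085)],c,(1,1,1,0))
n=axes(np.radians(hd))[:,2]; print(np.array(c)+.048*n[:2]-s['tcp_pos'][:2]); plan(C,[c[0]+.048*n[0],c[1]+.048*n[1],.0445,hd])
im=p['image'].copy()
for P in np.vstack([ring(c,.0855,.085),ring(c,.0115,.06)]): 
    u=proj(p,P); cv2.circle(im,(int(u[0]),int(u[1])),0,(255,0,0),-1)
cv2.imwrite('pics/w4.png',cv2.resize(im[:300,150:500,::-1],None,fx=2,fy=2))
```

```text
[  0.5328   0.0694   0.1458 228.0765]
[(np.float64(0.0), 440.0), (np.float64(0.0), 439.5), (np.float64(0.0), 439.0), (np.float64(0.0), 438.5)]
bowl 0.63 extent [200. 434.  30. 245.] -> [0.5683 0.038 ] res [-0.3  0.3  0.1  0. ]
[-0.0006  0.0001]
t [0.1351 0.0004 0.0006] ax -0.0 rows 2.4
```

View pics/w4.png

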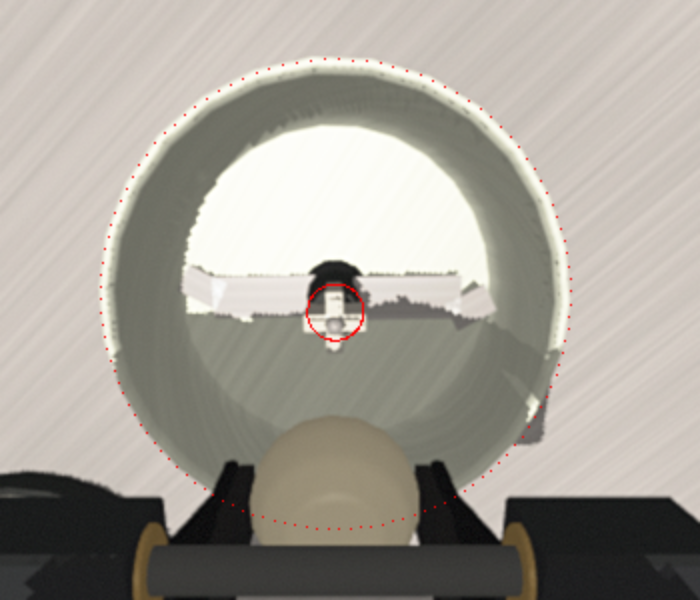

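Call:
{"api": "play_rows", "payload": {"commands": [{"fingers":1,"tx":0.035,"ty":0,"tz":0,"ax":0,"ay":0,"az":0},{"fingers":1,"tx":0.07,"ty":0,"tz":0,"ax":0,"ay":0,"az":0},{"fingers":1,"tx":0.095,"ty":0,"tz":0,"ax":0,"ay":0,"az":0},{"fingers":1,"tx":0.115,"ty":0,"tz":0,"ax":0,"ay":0,"az":0},{"fingers":1,"tx":0.125,"ty":0,"tz":0,"ax":0,"ay":0,"az":0}]}}

```text
time_s: 9.0
tcp_pos: [0.5323, 0.07, 0.0512]
ee_rot: [[-0.001, -0.668, -0.744], [-0.0, -0.744, 0.668], [-1.0, 0.0, 0.0]]
wrist_force: [-0.5, -0.4, -0.2]
gripper_width: 0.584
```

Call:
{"api": "play_rows", "payload": {"commands": [{"fingers":1,"tx":0.005,"ty":0,"tz":0,"ax":0,"ay":0,"az":0},{"fingers":1,"tx":0.008,"ty":0,"tz":0,"ax":0,"ay":0,"az":0},{"fingers":1,"tx":0.01,"ty":0,"tz":0,"ax":0,"ay":0,"az":0},{"fingers":1,"tx":0.01,"ty":0,"tz":0,"ax":0,"ay":0,"az":0},{"fingers":1,"tx":0.01,"ty":0,"tz":0,"ax":0,"ay":0,"az":0}]}}

```text
time_s: 9.42
tcp_pos: [0.533, 0.0703, 0.0452]
ee_rot: [[0.002, -0.668, -0.745], [0.001, -0.745, 0.668], [-1.0, -0.002, -0.001]]
wrist_force: [0.5, -0.0, -0.2]
gripper_width: 0.583
```

Call:
{"api": "play_rows", "payload": {"commands": [{"fingers":1,"tx":0.002,"ty":0,"tz":0,"ax":0,"ay":0,"az":0},{"fingers":1,"tx":0.002,"ty":0,"tz":0,"ax":0,"ay":0,"az":0},{"fingers":-0.4,"tx":0.002,"ty":0,"tz":0,"ax":0,"ay":0,"az":0},{"fingers":-0.4,"tx":0.002,"ty":0,"tz":0,"ax":0,"ay":0,"az":0},{"fingers":-0.4,"tx":0.002,"ty":0,"tz":0,"ax":0,"ay":0,"az":0}]}}

```text
time_s: 9.83
tcp_pos: [0.5326, 0.0701, 0.043]
ee_rot: [[0.0, -0.668, -0.745], [0.0, -0.745, 0.668], [-1.0, -0.0, -0.0]]
wrist_force: [0.0, -0.1, -0.1]
gripper_width: 0.683
```

Call:
{"api": "play_rows", "payload": {"commands": [{"fingers":-0.4,"tx":0,"ty":0,"tz":0,"ax":0,"ay":0,"az":0},{"fingers":-0.4,"tx":0,"ty":0,"tz":0,"ax":0,"ay":0,"az":0},{"fingers":-0.4,"tx":0,"ty":0,"tz":0,"ax":0,"ay":0,"az":0},{"fingers":-0.4,"tx":-0.02,"ty":0,"tz":0,"ax":0,"ay":0,"az":0},{"fingers":-0.4,"tx":-0.04,"ty":0,"tz":0,"ax":0,"ay":0,"az":0}]}}

```text
time_s: 10.25
tcp_pos: [0.5317, 0.0698, 0.0723]
ee_rot: [[-0.003, -0.668, -0.744], [-0.001, -0.744, 0.668], [-1.0, 0.003, 0.001]]
wrist_force: [0.7, 0.7, 0.8]
gripper_width: 0.696
```

Call:
{"api": "play_rows", "payload": {"commands": [{"fingers":-0.4,"tx":-0.05,"ty":0,"tz":0,"ax":0,"ay":0,"az":0},{"fingers":-0.4,"tx":-0.1,"ty":0,"tz":0,"ax":0,"ay":0,"az":0},{"fingers":-1,"tx":-0.15,"ty":0,"tz":0,"ax":0,"ay":0,"az":0},{"fingers":-1,"tx":-0.2,"ty":0,"tz":0,"ax":0,"ay":0,"az":0},{"fingers":-1,"tx":-0.2,"ty":0,"tz":0,"ax":0,"ay":0,"az":0}]}}

```text
time_s: 10.67
tcp_pos: [0.5367, 0.071, 0.2316]
ee_rot: [[0.016, -0.666, -0.746], [0.004, -0.746, 0.666], [-1.0, -0.014, -0.01]]
wrist_force: [0.2, 0.7, 0.3]
gripper_width: 0.849
```

Run:
```python
from h import *
np.set_printoptions(precision=4,suppress=True)
for i in range(3): p=cap('wrist')
s=p['_s']; c=[.5683,.0378]
hd=np.degrees(np.arctan2(s['ee_rot'][1,1],s['ee_rot'][0,1]))%360
C=[*s['tcp_pos'],hd]; print(s['time_s'],np.array(C),s['gripper_width']); 
c=fitsil(p,'bowl',[(.0855,.085)],c,(1,1,1,0)); print(bladefit(p,c,228))
for q in spotter.silhouettes('onion',p)[:1]: print(q['score'],q['uv'],onplane(p,q['uv'],.035))
for q in spotter.silhouettes('head',p)[:1]: ys,xs=np.where(q['region']); print(q['score'],q['uv'],xs.min(),xs.max(),ys.min(),ys.max())
im=p['image'].copy()
for P in np.vstack([ring(c,.0855,.085),ring(c,.003,.098)]): 
    u=proj(p,P); cv2.circle(im,(int(u[0]),int(u[1])),0,(255,0,0),-1)
cv2.imwrite('pics/w5.png',im[:,:,::-1])
```

```text
10.7667 [  0.533    0.0704   0.2247 228.1047] 0.9290732332978835
bowl 0.95 extent [234. 404.  52. 225.] -> [0.5686 0.0373] res [-0.8  0.8  0.1  0. ]
[(np.float64(0.8102498941126641), 226.5), (np.float64(0.8099278744166313), 408.5), (np.float64(0.8065061258977608), 226.0), (np.float64(0.8057070919009651), 408.0)]
0.67 [319.5, 181.2] [0.5323 0.0685 0.035 ]
0.57 [200.6, 238.2] 136 264 212 328
```

View pics/w5.png

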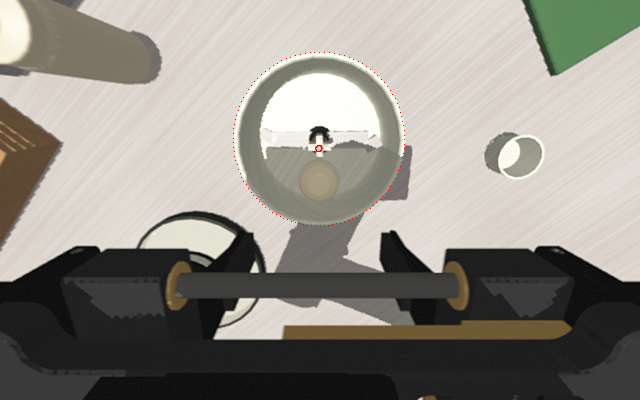

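Picture 5: the onion sits in the bowl at (320,181), on the clear side next to the stem. The predicted pin position at (319,148) falls on the cross. Next, the head.

Call:
{"api": "play_rows", "payload": {"commands": [{"fingers":-1,"tx":-0.05,"ty":-0.113,"tz":0.149,"ax":0,"ay":0,"az":0},{"fingers":-1,"tx":-0.05,"ty":-0.113,"tz":0.149,"ax":0,"ay":0,"az":0},{"fingers":-1,"tx":-0.05,"ty":-0.113,"tz":0.149,"ax":0,"ay":0,"az":0},{"fingers":-1,"tx":-0.05,"ty":-0.113,"tz":0.149,"ax":0,"ay":0,"az":0}]}}

```text
time_s: 11.35
tcp_pos: [0.5056, 0.211, 0.2605]
ee_rot: [[0.001, -0.666, -0.746], [0.0, -0.746, 0.666], [-1.0, -0.001, -0.0]]
wrist_force: [0.3, -0.1, 0.0]
gripper_width: 1.004
```

Call:
{"api": "play_rows", "payload": {"commands": [{"fingers":-1,"tx":-0.05,"ty":-0.113,"tz":0.149,"ax":0,"ay":0,"az":0},{"fingers":-1,"tx":-0.05,"ty":-0.113,"tz":0.149,"ax":0,"ay":0,"az":0},{"fingers":-1,"tx":-0.05,"ty":-0.113,"tz":0.149,"ax":0,"ay":0,"az":0},{"fingers":-1,"tx":-0.05,"ty":-0.113,"tz":0.149,"ax":0,"ay":0,"az":0},{"fingers":-1,"tx":-0.05,"ty":-0.113,"tz":0.149,"ax":0,"ay":0,"az":0}]}}

```text
time_s: 11.77
tcp_pos: [0.4787, 0.3497, 0.2973]
ee_rot: [[0.0, -0.664, -0.748], [0.0, -0.748, 0.664], [-1.0, -0.001, -0.0]]
wrist_force: [0.5, 0.2, 0.2]
gripper_width: 0.999
```

Run:
```python
from h import *
np.set_printoptions(precision=4,suppress=True)
for i in range(4): p=cap('wrist')
s=p['_s']; c=[.5383,.293]
hd=np.degrees(np.arctan2(s['ee_rot'][1,1],s['ee_rot'][0,1]))%360
C=[*s['tcp_pos'],hd]; print(s['time_s'],np.array(C),s['gripper_width'])
q=spotter.silhouettes('head',p)[0]; ys,xs=np.where(q['region']); print(q['score'],q['uv'],xs.min(),xs.max(),ys.min(),ys.max())
np.save('w6.npy',p,allow_pickle=True)
im=p['image'].copy()
for P in ring(c,.093,.0): 
    u=proj(p,P); cv2.circle(im,(int(u[0]),int(u[1])),0,(255,0,0),-1)
for P in ring(c,.093,.021): 
    u=proj(p,P); cv2.circle(im,(int(u[0]),int(u[1])),0,(0,255,0),-1)
x0=max(0,int(q['uv'][0])-160);y0=max(0,int(q['uv'][1])-120)
print(x0,y0); cv2.imwrite('pics/w6.png',cv2.resize(im[y0:y0+240,x0:x0+320,::-1],None,fx=2.5,fy=2.5))
```

```text
11.9167 [  0.4789   0.3451   0.2963 228.1259] 0.9998577171820077Traceback (most recent call last):
  File "<stdin>", line 7, in <module>
IndexError: list index out of range
```

Run:
```python
from h import *
np.set_printoptions(precision=4,suppress=True)
p=cap('wrist')
s=p['_s']; c=[.5383,.293]
print(s['tcp_pos'])
for k in('head','splash_lid','socket'):
    for q in spotter.silhouettes(k,p)[:1]: ys,xs=np.where(q['region']); print(k,q['score'],q['uv'],xs.min(),xs.max(),ys.min(),ys.max())
cv2.imwrite('pics/w6raw.png',p['image'][:,:,::-1])
im=cv2.resize(p['image'],None,fx=2.5,fy=2.5)
u0=proj(p,[*c,.06])
for z,col in((.0,(255,0,0)),(.021,(0,255,0))):
    for P in ring(c,.093,z): 
        u=proj(p,P)*2.5+.75; cv2.circle(im,(int(u[0]),int(u[1])),1,col,-1)
x0=max(0,int(u0[0]*2.5)-400);y0=max(0,int(u0[1]*2.5)-300)
print(x0/2.5,y0/2.5,u0); cv2.imwrite('pics/w6.png',im[y0:y0+600,x0:x0+800,::-1])
```

```text
[0.4793 0.3443 0.2969]
head 0.65 [313.3, 104.3] 249 378 40 176
splash_lid 0.84 [319.9, 70.6] 248 379 40 176
socket 0.64 [311.2, 107.6] 249 377 40 176
155.6 0.0 [315.9739 114.2484]
```

View pics/w6.png

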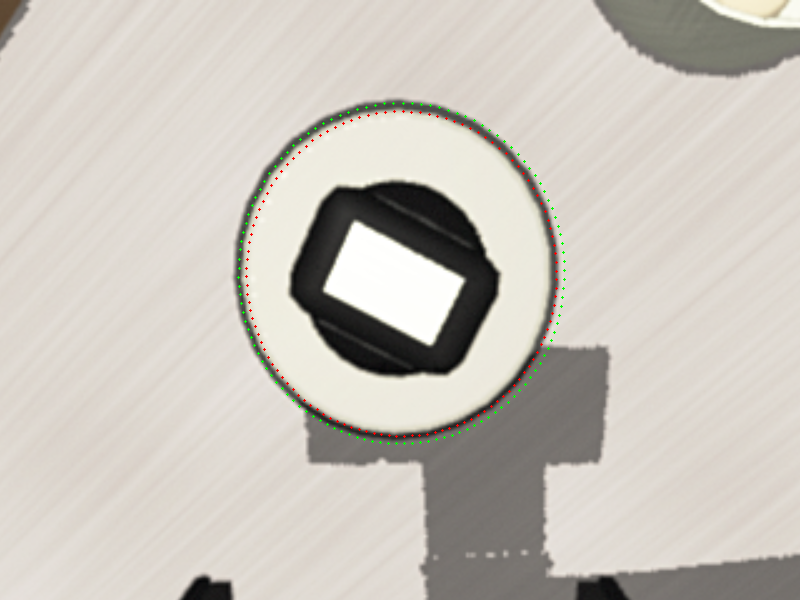

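Picture 6 (2.5x crop, origin (155.6,0)): the lid is a clean circle, and the white top patch has corners at crop (355,221), (466,279), (432,346) and (323,290). Its long side is the grip's x direction.

Run:
```python
from h import *
np.set_printoptions(precision=4,suppress=True)
p=cap('wrist'); s=p['_s']; print(s['tcp_pos'])
lid=fitsil(p,'splash_lid',[(.093,0),(.093,.021)],[.538,.293])
im=p['image']; g=(im.min(2)>235).astype(np.uint8)
# white patch near top: contour inside black grip
n,lab,st,cen=cv2.connectedComponentsWithStats(g)
u=proj(p,[*lid,.14]); i=min((k for k in range(1,n) if 300<st[k,4]<4000),key=lambda k:np.hypot(*(cen[k]-u)))
print(u,cen[i],st[i])
ys,xs=np.where(lab==i); box=cv2.boxPoints(cv2.minAreaRect(np.c_[xs,ys].astype(np.float32)))
W=np.array([onplane(p,b,.14) for b in box])[:,:2]; print('patch centre',W.mean(0)); 
for k in range(4):
    d=W[(k+1)%4]-W[k]; print(np.linalg.norm(d),np.degrees(np.arctan2(d[1],d[0]))%180)
# black grip + drum outline mask direction via patch moments in world
P=np.array([onplane(p,(x,y),.14)[:2] for x,y in zip(xs,ys)]); w,v=np.linalg.eigh(np.cov(P.T)); print('PCA long axis',np.degrees(np.arctan2(v[1,1],v[0,1]))%180,P.mean(0))
```

```text
[0.4795 0.3445 0.2977]
splash_lid 0.93 extent [250. 379.  40. 176.] -> [0.5413 0.2944] res [-0.5  0.5 -0.1  0.2]
[313.492  114.1405] [313.0274 112.9677] [ 286   89   55   48 1422]
patch centre [0.5424 0.2941]
0.029069771884160954 108.03804245909876
0.04934775472434985 21.92535250634458
0.029701793225877234 110.65708422734393
0.0506658318818602 21.14319932011087
PCA long axis 21.304770252259686 [0.5424 0.294 ]
```

Call:
{"api": "play_rows", "payload": {"commands": [{"fingers":-1,"tx":0.077,"ty":-0.005,"tz":-0.106,"ax":-0.19,"ay":0,"az":0},{"fingers":-1,"tx":0.077,"ty":-0.005,"tz":-0.106,"ax":-0.19,"ay":0,"az":0},{"fingers":-1,"tx":0.077,"ty":-0.005,"tz":-0.106,"ax":-0.19,"ay":0,"az":0},{"fingers":-1,"tx":0.077,"ty":-0.005,"tz":-0.106,"ax":-0.19,"ay":0,"az":0},{"fingers":-1,"tx":0.077,"ty":-0.005,"tz":-0.106,"ax":-0.19,"ay":0,"az":0}]}}

```text
time_s: 12.73
tcp_pos: [0.5414, 0.2937, 0.2386]
ee_rot: [[-0.002, -0.13, -0.991], [-0.002, -0.991, 0.13], [-1.0, 0.002, 0.002]]
wrist_force: [-0.0, -0.7, -0.4]
gripper_width: 1.003
```

Call:
{"api": "play_rows", "payload": {"commands": [{"fingers":-1,"tx":0,"ty":0,"tz":0,"ax":-0.161,"ay":0,"az":0},{"fingers":-1,"tx":0,"ty":0,"tz":0,"ax":-0.161,"ay":0,"az":0},{"fingers":-1,"tx":0,"ty":0,"tz":0,"ax":-0.161,"ay":0,"az":0},{"fingers":-1,"tx":0,"ty":0,"tz":0,"ax":-0.161,"ay":0,"az":0},{"fingers":-1,"tx":0,"ty":0,"tz":0,"ax":-0.161,"ay":0,"az":0}]}}

```text
time_s: 13.15
tcp_pos: [0.541, 0.295, 0.2401]
ee_rot: [[0.0, 0.365, -0.931], [0.0, -0.931, -0.365], [-1.0, -0.0, -0.0]]
wrist_force: [-0.6, 0.0, -0.3]
gripper_width: 1.002
```

Run:
```python
from h import *
np.set_printoptions(precision=4,suppress=True)
for i in range(4): p=cap('wrist')
s=p['_s']
hd=np.degrees(np.arctan2(s['ee_rot'][1,1],s['ee_rot'][0,1]))%360
C=[*s['tcp_pos'],hd]; print(s['time_s'],np.array(C))
im=p['image']; g=(im.min(2)>235).astype(np.uint8)
n,lab,st,cen=cv2.connectedComponentsWithStats(g)
u=proj(p,[.5415,.2942,.14]); 
K=[k for k in range(1,n) if 500<st[k,4]<8000]; print(u,[(cen[k],st[k,4]) for k in K])
i=min(K,key=lambda k:np.hypot(*(cen[k]-u)))
ys,xs=np.where(lab==i); P=np.array([onplane(p,(x,y),.14)[:2] for x,y in zip(xs,ys)]); w,v=np.linalg.eigh(np.cov(P.T)); print('PCA',np.degrees(np.arctan2(v[1,1],v[0,1]))%180,P.mean(0),st[i])
plan(C,[.5415,.2942,.112,291.3])
cv2.imwrite('pics/w7.png',im[:,:,::-1])
```

```text
13.3 [  0.541    0.2951   0.2401 291.1229]
[317.193  205.2641] [(array([518.2648, 205.03  ]), np.int32(2130))]
PCA 100.41615007205657 [0.6083 0.1221] [ 458  179   87   68 2130]
t [ 0.1708  0.0014 -0.0003] ax -0.001 rows 3.1
```

Run:
```python
from h import *
np.set_printoptions(precision=4,suppress=True)
p=cap('wrist'); s=p['_s']; print(s['tcp_pos'])
im=p['image']; g=(im.min(2)>110).astype(np.uint8)
n,lab,st,cen=cv2.connectedComponentsWithStats(g)
u=proj(p,[.5415,.2942,.14]); i=lab[int(u[1]),int(u[0])]; print(u,im[int(u[1]),int(u[0])],i,st[i],cen[i])
if i:
    ys,xs=np.where(lab==i); P=np.array([onplane(p,(x,y),.14)[:2] for x,y in zip(xs,ys)]); w,v=np.linalg.eigh(np.cov(P.T)); print('PCA',np.degrees(np.arctan2(v[1,1],v[0,1]))%180,P.mean(0))
```

```text
[0.5409 0.2951 0.2401]
[317.2144 205.2518] [153 154 139] 117 [ 301  178   34   52 1669] [317.5279 203.2948]
PCA 21.535828986900924 [0.5431 0.2945]
```

View pics/w7.png

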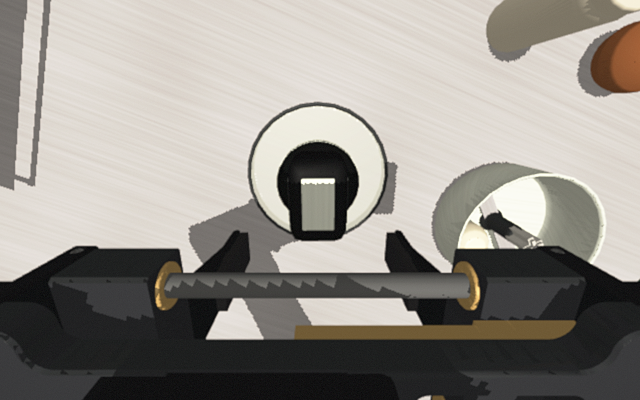

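Picture 7: the grip stands upright between the open jaws, with the patch at (318,203), and the fingers clear both its sides. I'll go down and grip.

Call:
{"api": "play_rows", "payload": {"commands": [{"fingers":-1,"tx":0.04,"ty":0.0015,"tz":-0.001,"ax":-0.001,"ay":0,"az":0},{"fingers":-1,"tx":0.08,"ty":0.0015,"tz":-0.001,"ax":-0.001,"ay":0,"az":0},{"fingers":-1,"tx":0.12,"ty":0.0015,"tz":-0.001,"ax":-0.001,"ay":0,"az":0},{"fingers":-1,"tx":0.15,"ty":0.0015,"tz":-0.001,"ax":-0.001,"ay":0,"az":0},{"fingers":-1,"tx":0.171,"ty":0.0015,"tz":-0.001,"ax":-0.001,"ay":0,"az":0}]}}

```text
time_s: 13.82
tcp_pos: [0.5409, 0.2936, 0.109]
ee_rot: [[-0.003, 0.364, -0.931], [-0.002, -0.931, -0.364], [-1.0, 0.001, 0.004]]
wrist_force: [-0.3, -0.6, 0.2]
gripper_width: 1.001
```

Call:
{"api": "play_rows", "payload": {"commands": [{"fingers":-1,"tx":0,"ty":0,"tz":0,"ax":0,"ay":0,"az":0},{"fingers":1,"tx":0,"ty":0,"tz":0,"ax":0,"ay":0,"az":0},{"fingers":1,"tx":0,"ty":0,"tz":0,"ax":0,"ay":0,"az":0},{"fingers":1,"tx":0,"ty":0,"tz":0,"ax":0,"ay":0,"az":0},{"fingers":1,"tx":0,"ty":0,"tz":0,"ax":0,"ay":0,"az":0}]}}

```text
time_s: 14.23
tcp_pos: [0.5427, 0.295, 0.1135]
ee_rot: [[0.002, 0.366, -0.931], [0.002, -0.931, -0.366], [-1.0, -0.001, -0.003]]
wrist_force: [-0.4, -0.8, -0.5]
gripper_width: 0.781
```

Call:
{"api": "play_rows", "payload": {"commands": [{"fingers":1,"tx":0,"ty":0,"tz":0,"ax":0,"ay":0,"az":0},{"fingers":1,"tx":0,"ty":0,"tz":0,"ax":0,"ay":0,"az":0},{"fingers":1,"tx":0,"ty":0,"tz":0,"ax":0,"ay":0,"az":0},{"fingers":1,"tx":0,"ty":0,"tz":0,"ax":0,"ay":0,"az":0},{"fingers":1,"tx":0,"ty":0,"tz":0,"ax":0,"ay":0,"az":0}]}}

```text
time_s: 14.65
tcp_pos: [0.5423, 0.2947, 0.1126]
ee_rot: [[0.001, 0.366, -0.931], [0.001, -0.931, -0.366], [-1.0, -0.0, -0.001]]
wrist_force: [-2.0, 0.8, 4.6]
gripper_width: 0.641
```

Call:
{"api": "play_rows", "payload": {"commands": [{"fingers":1,"tx":-0.01,"ty":0,"tz":0,"ax":0,"ay":0,"az":0},{"fingers":1,"tx":-0.04,"ty":0,"tz":0,"ax":0,"ay":0,"az":0},{"fingers":1,"tx":-0.08,"ty":0,"tz":0,"ax":0,"ay":0,"az":0},{"fingers":1,"tx":-0.12,"ty":0,"tz":0,"ax":0,"ay":0,"az":0},{"fingers":1,"tx":-0.16,"ty":0,"tz":0,"ax":0,"ay":0,"az":0}]}}

```text
time_s: 15.07
tcp_pos: [0.5407, 0.2935, 0.2308]
ee_rot: [[-0.005, 0.366, -0.931], [-0.003, -0.931, -0.366], [-1.0, 0.001, 0.005]]
wrist_force: [1.0, 0.8, -5.3]
gripper_width: 0.642
```

Call:
{"api": "play_rows", "payload": {"commands": [{"fingers":1,"tx":-0.02,"ty":0,"tz":0,"ax":0,"ay":0,"az":0},{"fingers":1,"tx":-0.035,"ty":0,"tz":0,"ax":0,"ay":0,"az":0},{"fingers":1,"tx":-0.04,"ty":0,"tz":0,"ax":0,"ay":0,"az":0},{"fingers":1,"tx":-0.04,"ty":0,"tz":0,"ax":0,"ay":0,"az":0},{"fingers":1,"tx":-0.04,"ty":0,"tz":0,"ax":0,"ay":0,"az":0}]}}

```text
time_s: 15.48
tcp_pos: [0.541, 0.2939, 0.2595]
ee_rot: [[-0.004, 0.366, -0.931], [-0.002, -0.931, -0.366], [-1.0, 0.001, 0.004]]
wrist_force: [0.1, -0.4, -5.6]
gripper_width: 0.642
```

Run:
```python
from h import *
np.set_printoptions(precision=4,suppress=True)
for i in range(4): p=cap('wrist')
s=p['_s']
hd=np.degrees(np.arctan2(s['ee_rot'][1,1],s['ee_rot'][0,1]))%360
C=np.array([*s['tcp_pos'],hd]); print(s['time_s'],C,s['wrist_force'],s['gripper_width'],s['ee_rot'][:,0])
z0=C[2]-.1126
lid=fitsil(p,'splash_lid',[(.093,z0),(.093,z0+.021)],C[:2],(1,1,1,0)); print('lid-tcp in tool',axes(np.radians(hd)).T@np.r_[lid-C[:2],0])
print('upper half widths'); fitsil(p,'bowl',[(.0855,.085),(.084,0)],[.5685,.0375],(1,1,1,1))
plan(C,[.5685,.0375,C[2],317.5]); save(p,'pics/w8.png')
```

```text
15.6333 [  0.5414   0.294    0.2597 291.4635] [ 0.0665  0.0911 -6.1572] 0.6428714635349201 [-0.0032 -0.0023 -1.    ]
splash_lid 0.71 extent [213. 422. 100. 261.] -> [0.5398 0.2919] res [-0.5  0.5  0.1  0. ]
lid-tcp in tool [0.     0.0014 0.0022]
upper half widths
bowl 0.58 extent [428. 587. 162. 273.] -> [0.5809 0.0423] res [ -3.9   3.1 -12.4  14.2]
t [0.     0.3315 0.0915] ax -0.1446 rows 6.2
```

Call:
{"api": "play_rows", "payload": {"commands": [{"fingers":1,"tx":-0.03,"ty":0.035,"tz":0.034,"ax":0.04,"ay":0,"az":0},{"fingers":1,"tx":-0.06,"ty":0.07,"tz":0.068,"ax":0.08,"ay":0,"az":0},{"fingers":1,"tx":-0.09,"ty":0.105,"tz":0.101,"ax":0.12,"ay":0,"az":0},{"fingers":1,"tx":-0.12,"ty":0.14,"tz":0.134,"ax":0.155,"ay":0,"az":0},{"fingers":1,"tx":-0.134,"ty":0.176,"tz":0.168,"ax":0.19,"ay":0,"az":0}]}}

```text
time_s: 16.2
tcp_pos: [0.4737, 0.1256, 0.3646]
ee_rot: [[0.005, -0.225, -0.974], [0.002, -0.974, 0.225], [-1.0, -0.003, -0.004]]
wrist_force: [0.7, -0.8, -5.1]
gripper_width: 0.643
```

Call:
{"api": "play_rows", "payload": {"commands": [{"fingers":1,"tx":0,"ty":0,"tz":0,"ax":0.035,"ay":0,"az":0},{"fingers":1,"tx":0,"ty":0,"tz":0,"ax":0.07,"ay":0,"az":0},{"fingers":1,"tx":0,"ty":0,"tz":0,"ax":0.105,"ay":0,"az":0},{"fingers":1,"tx":0,"ty":0,"tz":0,"ax":0.14,"ay":0,"az":0},{"fingers":1,"tx":0,"ty":0,"tz":0,"ax":0.165,"ay":0,"az":0}]}}

```text
time_s: 16.62
tcp_pos: [0.4731, 0.1261, 0.3621]
ee_rot: [[0.0, -0.679, -0.735], [0.0, -0.735, 0.679], [-1.0, -0.0, 0.0]]
wrist_force: [-0.3, -0.8, -5.8]
gripper_width: 0.642
```

```bash
cat > m.py <<'E'
from h import *
import sys
np.set_printoptions(precision=4,suppress=True)
for i in range(5): p=cap('wrist')
s=p['_s']
hd=np.degrees(np.arctan2(s['ee_rot'][1,1],s['ee_rot'][0,1]))%360
C=np.array([*s['tcp_pos'],hd]); print(s['time_s'],C,s['wrist_force'],s['gripper_width'],s['ee_rot'][:,0])
z0=C[2]-.1126
lid=fitsil(p,'splash_lid',[(.093,z0),(.093,z0+.021)],C[:2],(1,1,1,0)); T=axes(np.radians(hd)).T
print('lid-tcp in tool',T@np.r_[lid-C[:2],0])
b=fitsil(p,'bowl',[(.0855,.085)],[.5685,.0375],(1,1,1,0)); print('bowl-lid in tool',T@np.r_[b-lid,0])
print(bladefit(p,b,227.5)); plan(C,[*(b-lid+C[:2]),C[2],227.5]); 
im=cv2.resize(p['image'],None,fx=1.25,fy=1.25)
for q in (ring(b,.0855,.085),ring(b,.011,.089),ring(lid,.093,z0+.021),ring(lid,.093,z0)):
    for u in projs(p,q)*1.25: cv2.circle(im,(int(u[0]),int(u[1])),0,(255,0,0),-1)
cv2.imwrite(sys.argv[1],im[:,:,::-1])
E
python3 m.py pics/w9.png
```

```text
16.8167 [  0.4733   0.1264   0.3619 227.6938] [-0.6086  0.0243 -5.8132] 0.6401509709593886 [-0.0001  0.     -1.    ]
splash_lid 0.7 extent [212. 421.  99. 261.] -> [0.473  0.1277] res [-0.6  0.6  0.1  0. ]
lid-tcp in tool [ 0.     -0.0008  0.0011]
bowl 0.65 extent [257. 380.   3. 110.] -> [0.568  0.0383] res [-0.6  0.6  0.1  0. ]
bowl-lid in tool [ 0.      0.0022 -0.1304]
[(np.float64(0.8183079056865464), 408.5), (np.float64(0.8183079056865464), 408.0), (np.float64(0.8054204308547602), 229.0), (np.float64(0.8043925875085792), 407.0)]
t [ 0.      0.003  -0.1738] ax 0.0011 rows 3.1
```

View pics/w9.png

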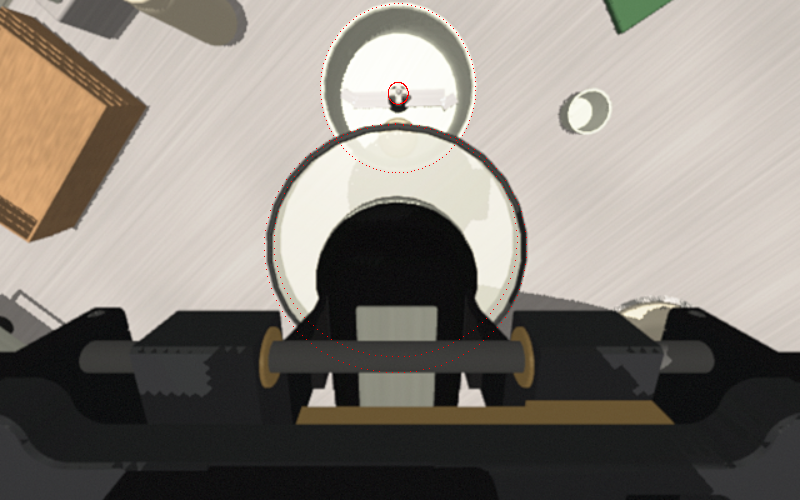

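Picture 8 (1.25x): the drawn rim ring at (398,88) and lid rings match the image, and the cross shows at (398,92). Next I'll move over the bowl and lower partway.

Call:
{"api": "play_rows", "payload": {"commands": [{"fingers":1,"tx":0,"ty":0.0025,"tz":-0.04,"ax":-0.003,"ay":0,"az":0},{"fingers":1,"tx":0,"ty":0.0025,"tz":-0.085,"ax":-0.003,"ay":0,"az":0},{"fingers":1,"tx":0,"ty":0.0025,"tz":-0.13,"ax":-0.003,"ay":0,"az":0},{"fingers":1,"tx":0,"ty":0.0025,"tz":-0.16,"ax":-0.003,"ay":0,"az":0},{"fingers":1,"tx":0,"ty":0.0025,"tz":-0.1735,"ax":-0.003,"ay":0,"az":0}]}}

```text
time_s: 17.43
tcp_pos: [0.5702, 0.0354, 0.361]
ee_rot: [[-0.001, -0.669, -0.743], [-0.001, -0.743, 0.669], [-1.0, 0.001, -0.0]]
wrist_force: [-0.2, -0.6, -5.8]
gripper_width: 0.641
```

Call:
{"api": "play_rows", "payload": {"commands": [{"fingers":1,"tx":0.04,"ty":0,"tz":0,"ax":0,"ay":0,"az":0},{"fingers":1,"tx":0.085,"ty":0,"tz":0,"ax":0,"ay":0,"az":0},{"fingers":1,"tx":0.13,"ty":0,"tz":0,"ax":0,"ay":0,"az":0},{"fingers":1,"tx":0.16,"ty":0,"tz":0,"ax":0,"ay":0,"az":0},{"fingers":1,"tx":0.18,"ty":0,"tz":0,"ax":0,"ay":0,"az":0}]}}

```text
time_s: 17.85
tcp_pos: [0.5663, 0.0372, 0.2234]
ee_rot: [[-0.006, -0.667, -0.745], [-0.001, -0.745, 0.667], [-1.0, 0.005, 0.004]]
wrist_force: [-0.4, -0.6, -4.7]
gripper_width: 0.641
```

Call:
{"api": "play_rows", "payload": {"commands": [{"fingers":1,"tx":0,"ty":0,"tz":0,"ax":0,"ay":0,"az":0},{"fingers":1,"tx":0,"ty":0,"tz":0,"ax":0,"ay":0,"az":0},{"fingers":1,"tx":0,"ty":0,"tz":0,"ax":0,"ay":0,"az":0},{"fingers":1,"tx":0,"ty":0,"tz":0,"ax":0,"ay":0,"az":0}]}}

```text
time_s: 18.18
tcp_pos: [0.5693, 0.0377, 0.229]
ee_rot: [[0.004, -0.667, -0.745], [0.001, -0.745, 0.667], [-1.0, -0.003, -0.002]]
wrist_force: [-0.6, 0.1, -6.0]
gripper_width: 0.64
```

Call:
{"api": "play_rows", "payload": {"commands": [{"fingers":1,"tx":0.006,"ty":0,"tz":0,"ax":0,"ay":0,"az":0},{"fingers":1,"tx":0.012,"ty":0,"tz":0,"ax":0,"ay":0,"az":0},{"fingers":1,"tx":0.017,"ty":0,"tz":0,"ax":0,"ay":0,"az":0},{"fingers":1,"tx":0.02,"ty":0,"tz":0,"ax":0,"ay":0,"az":0},{"fingers":1,"tx":0.02,"ty":0,"tz":0,"ax":0,"ay":0,"az":0}]}}

```text
time_s: 18.6
tcp_pos: [0.5677, 0.0371, 0.2111]
ee_rot: [[-0.002, -0.668, -0.744], [-0.0, -0.744, 0.668], [-1.0, 0.001, 0.001]]
wrist_force: [-1.1, -0.2, -4.6]
gripper_width: 0.644
```

Call:
{"api": "play_rows", "payload": {"commands": [{"fingers":1,"tx":0.002,"ty":0,"tz":0,"ax":0,"ay":0,"az":0},{"fingers":1,"tx":0.004,"ty":0,"tz":0,"ax":0,"ay":0,"az":0},{"fingers":1,"tx":0.006,"ty":0,"tz":0,"ax":0,"ay":0,"az":0},{"fingers":1,"tx":0.008,"ty":0,"tz":0,"ax":0,"ay":0,"az":0},{"fingers":1,"tx":0.008,"ty":0,"tz":0,"ax":0,"ay":0,"az":0}]}}

```text
time_s: 19.02
tcp_pos: [0.568, 0.0372, 0.2056]
ee_rot: [[-0.001, -0.668, -0.744], [-0.0, -0.744, 0.668], [-1.0, 0.001, 0.0]]
wrist_force: [-0.2, 0.3, -5.7]
gripper_width: 0.64
```

Call:
{"api": "play_rows", "payload": {"commands": [{"fingers":1,"tx":0.001,"ty":0,"tz":0,"ax":0,"ay":0,"az":0},{"fingers":1,"tx":0.003,"ty":0,"tz":0,"ax":0,"ay":0,"az":0},{"fingers":1,"tx":0.004,"ty":0,"tz":0,"ax":0,"ay":0,"az":0},{"fingers":1,"tx":0.005,"ty":0,"tz":0,"ax":0,"ay":0,"az":0},{"fingers":1,"tx":0.005,"ty":0,"tz":0,"ax":0,"ay":0,"az":0}]}}

```text
time_s: 19.43
tcp_pos: [0.5685, 0.0372, 0.2023]
ee_rot: [[0.001, -0.668, -0.745], [-0.0, -0.745, 0.668], [-1.0, -0.0, -0.0]]
wrist_force: [-0.1, -0.5, -5.6]
gripper_width: 0.639
```

Call:
{"api": "play_rows", "payload": {"commands": [{"fingers":1,"tx":0.001,"ty":0,"tz":0,"ax":0,"ay":0,"az":0},{"fingers":1,"tx":0.002,"ty":0,"tz":0,"ax":0,"ay":0,"az":0},{"fingers":1,"tx":0.003,"ty":0,"tz":0,"ax":0,"ay":0,"az":0},{"fingers":1,"tx":0.004,"ty":0,"tz":0,"ax":0,"ay":0,"az":0},{"fingers":1,"tx":0.004,"ty":0,"tz":0,"ax":0,"ay":0,"az":0}]}}

```text
time_s: 19.85
tcp_pos: [0.5685, 0.0372, 0.1992]
ee_rot: [[0.001, -0.668, -0.745], [-0.0, -0.745, 0.668], [-1.0, -0.0, -0.0]]
wrist_force: [2.0, -2.0, -5.2]
gripper_width: 0.641
```

Call:
{"api": "play_rows", "payload": {"commands": [{"fingers":1,"tx":0,"ty":0,"tz":-0.0008,"ax":0,"ay":0,"az":0},{"fingers":1,"tx":0,"ty":0,"tz":-0.0016,"ax":0,"ay":0,"az":0},{"fingers":1,"tx":0,"ty":0,"tz":-0.0016,"ax":0,"ay":0,"az":0},{"fingers":1,"tx":0,"ty":0,"tz":-0.0016,"ax":0,"ay":0,"az":0}]}}

```text
time_s: 20.18
tcp_pos: [0.5689, 0.0365, 0.199]
ee_rot: [[-0.001, -0.668, -0.744], [0.0, -0.744, 0.668], [-1.0, 0.0, 0.001]]
wrist_force: [0.0, 0.0, -5.8]
gripper_width: 0.641
```

Call:
{"api": "play_rows", "payload": {"commands": [{"fingers":1,"tx":0.001,"ty":0,"tz":0,"ax":0,"ay":0,"az":0},{"fingers":1,"tx":0.002,"ty":0,"tz":0,"ax":0,"ay":0,"az":0},{"fingers":1,"tx":0.002,"ty":0,"tz":0,"ax":0,"ay":0,"az":0},{"fingers":1,"tx":0.002,"ty":0,"tz":0,"ax":0,"ay":0,"az":0}]}}

```text
time_s: 20.52
tcp_pos: [0.5695, 0.0364, 0.1978]
ee_rot: [[0.001, -0.668, -0.745], [-0.0, -0.745, 0.668], [-1.0, -0.001, -0.001]]
wrist_force: [-0.3, -1.2, -5.4]
gripper_width: 0.639
```

Call:
{"api": "play_rows", "payload": {"commands": [{"fingers":1,"tx":0.001,"ty":0,"tz":0,"ax":0,"ay":0,"az":0},{"fingers":1,"tx":0.002,"ty":0,"tz":0,"ax":0,"ay":0,"az":0},{"fingers":1,"tx":0.003,"ty":0,"tz":0,"ax":0,"ay":0,"az":0},{"fingers":1,"tx":0.004,"ty":0,"tz":0,"ax":0,"ay":0,"az":0},{"fingers":1,"tx":0.004,"ty":0,"tz":0,"ax":0,"ay":0,"az":0}]}}

```text
time_s: 20.93
tcp_pos: [0.5694, 0.0363, 0.1946]
ee_rot: [[0.0, -0.668, -0.744], [-0.0, -0.744, 0.668], [-1.0, -0.0, -0.0]]
wrist_force: [1.5, -1.6, -5.9]
gripper_width: 0.642
```

Call:
{"api": "play_rows", "payload": {"commands": [{"fingers":1,"tx":0.001,"ty":0,"tz":-0.001,"ax":0,"ay":0,"az":0},{"fingers":1,"tx":0.003,"ty":0,"tz":-0.001,"ax":0,"ay":0,"az":0},{"fingers":1,"tx":0.005,"ty":0,"tz":-0.001,"ax":0,"ay":0,"az":0},{"fingers":1,"tx":0.006,"ty":0,"tz":-0.001,"ax":0,"ay":0,"az":0},{"fingers":1,"tx":0.006,"ty":0,"tz":-0.001,"ax":0,"ay":0,"az":0}]}}

```text
time_s: 21.35
tcp_pos: [0.5694, 0.036, 0.1898]
ee_rot: [[-0.001, -0.668, -0.744], [-0.0, -0.744, 0.668], [-1.0, 0.001, 0.001]]
wrist_force: [0.7, -0.1, -6.2]
gripper_width: 0.642
```

Call:
{"api": "play_rows", "payload": {"commands": [{"fingers":1,"tx":0.001,"ty":0,"tz":0,"ax":0,"ay":0,"az":0},{"fingers":1,"tx":0.003,"ty":0,"tz":0,"ax":0,"ay":0,"az":0},{"fingers":1,"tx":0.005,"ty":0,"tz":0,"ax":0,"ay":0,"az":0},{"fingers":1,"tx":0.006,"ty":0,"tz":0,"ax":0,"ay":0,"az":0},{"fingers":1,"tx":0.006,"ty":0,"tz":0,"ax":0,"ay":0,"az":0}]}}

```text
time_s: 21.77
tcp_pos: [0.5695, 0.0359, 0.1854]
ee_rot: [[-0.001, -0.668, -0.744], [-0.0, -0.744, 0.668], [-1.0, 0.0, 0.0]]
wrist_force: [-0.4, -0.5, -6.1]
gripper_width: 0.642
```

Call:
{"api": "play_rows", "payload": {"commands": [{"fingers":1,"tx":0.001,"ty":0,"tz":0,"ax":0,"ay":0,"az":0},{"fingers":1,"tx":0.002,"ty":0,"tz":0,"ax":0,"ay":0,"az":0},{"fingers":1,"tx":0.003,"ty":0,"tz":0,"ax":0,"ay":0,"az":0},{"fingers":1,"tx":0.004,"ty":0,"tz":0,"ax":0,"ay":0,"az":0},{"fingers":1,"tx":0.004,"ty":0,"tz":0,"ax":0,"ay":0,"az":0}]}}

```text
time_s: 22.18
tcp_pos: [0.5697, 0.036, 0.1835]
ee_rot: [[0.0, -0.668, -0.745], [-0.0, -0.745, 0.668], [-1.0, -0.0, -0.0]]
wrist_force: [-2.2, 0.1, -1.6]
gripper_width: 0.642
```

Call:
{"api": "play_rows", "payload": {"commands": [{"fingers":1,"tx":0.001,"ty":0,"tz":0,"ax":0,"ay":0,"az":0},{"fingers":1,"tx":0.002,"ty":0,"tz":0,"ax":0,"ay":0,"az":0},{"fingers":1,"tx":0.003,"ty":0,"tz":0,"ax":0,"ay":0,"az":0},{"fingers":1,"tx":0.003,"ty":0,"tz":0,"ax":0,"ay":0,"az":0},{"fingers":1,"tx":0.003,"ty":0,"tz":0,"ax":0,"ay":0,"az":0}]}}

```text
time_s: 22.6
tcp_pos: [0.5697, 0.036, 0.1822]
ee_rot: [[0.001, -0.667, -0.745], [-0.0, -0.745, 0.667], [-1.0, -0.001, -0.001]]
wrist_force: [-5.0, 2.1, 5.4]
gripper_width: 0.639
```

Call:
{"api": "play_rows", "payload": {"commands": [{"fingers":1,"tx":0.001,"ty":0,"tz":0.0008,"ax":0,"ay":0,"az":0},{"fingers":1,"tx":0.002,"ty":0,"tz":0.0008,"ax":0,"ay":0,"az":0},{"fingers":1,"tx":0.003,"ty":0,"tz":0.0008,"ax":0,"ay":0,"az":0},{"fingers":1,"tx":0.004,"ty":0,"tz":0.0008,"ax":0,"ay":0,"az":0},{"fingers":1,"tx":0.004,"ty":0,"tz":0.0008,"ax":0,"ay":0,"az":0}]}}

```text
time_s: 23.02
tcp_pos: [0.5696, 0.0362, 0.1798]
ee_rot: [[0.002, -0.667, -0.745], [-0.001, -0.745, 0.667], [-1.0, -0.001, -0.002]]
wrist_force: [-5.3, 0.8, 7.5]
gripper_width: 0.639
```

Call:
{"api": "play_rows", "payload": {"commands": [{"fingers":1,"tx":0.001,"ty":0,"tz":0,"ax":0,"ay":0,"az":0},{"fingers":1,"tx":0.002,"ty":0,"tz":0,"ax":0,"ay":0,"az":0},{"fingers":1,"tx":0.003,"ty":0,"tz":0,"ax":0,"ay":0,"az":0},{"fingers":1,"tx":0.003,"ty":0,"tz":0,"ax":0,"ay":0,"az":0},{"fingers":1,"tx":0.003,"ty":0,"tz":0,"ax":0,"ay":0,"az":0}]}}

```text
time_s: 23.43
tcp_pos: [0.5695, 0.0363, 0.178]
ee_rot: [[0.002, -0.667, -0.745], [-0.001, -0.745, 0.667], [-1.0, -0.001, -0.002]]
wrist_force: [-6.5, 1.2, 9.5]
gripper_width: 0.644
```

Call:
{"api": "play_rows", "payload": {"commands": [{"fingers":1,"tx":0.001,"ty":0.0005,"tz":0.001,"ax":0,"ay":0,"az":0},{"fingers":1,"tx":0.002,"ty":0.0005,"tz":0.001,"ax":0,"ay":0,"az":0},{"fingers":1,"tx":0.003,"ty":0.0005,"tz":0.001,"ax":0,"ay":0,"az":0},{"fingers":1,"tx":0.003,"ty":0.0005,"tz":0.001,"ax":0,"ay":0,"az":0},{"fingers":1,"tx":0.003,"ty":0.0005,"tz":0.001,"ax":0,"ay":0,"az":0}]}}

```text
time_s: 23.85
tcp_pos: [0.5694, 0.0363, 0.1768]
ee_rot: [[0.004, -0.667, -0.745], [-0.001, -0.745, 0.667], [-1.0, -0.002, -0.004]]
wrist_force: [-5.8, 1.9, 12.5]
gripper_width: 0.643
```

Call:
{"api": "play_rows", "payload": {"commands": [{"fingers":1,"tx":0.001,"ty":0,"tz":0,"ax":0,"ay":0,"az":0},{"fingers":1,"tx":0.002,"ty":0,"tz":0,"ax":0,"ay":0,"az":0},{"fingers":1,"tx":0.002,"ty":0,"tz":0,"ax":0,"ay":0,"az":0},{"fingers":1,"tx":0.002,"ty":0,"tz":0,"ax":0,"ay":0,"az":0}]}}

```text
time_s: 24.18
tcp_pos: [0.5694, 0.0363, 0.1767]
ee_rot: [[0.004, -0.666, -0.746], [-0.001, -0.746, 0.666], [-1.0, -0.002, -0.004]]
wrist_force: [-7.7, 2.8, 18.8]
gripper_width: 0.638
```

At the stop: the height has stopped at 0.1767 m and the push has risen to about 19 N. One check picture before handing in.

Run:
```python
from h import *
np.set_printoptions(precision=4,suppress=True)
for i in range(3): p=cap('scene')
s=r.sense(); print(s['time_s'],s['tcp_pos'],s['wrist_force'],s['gripper_width'],s['ee_rot'][:,0])
im=p['image'].copy()
u=proj(p,[.5685,.0375,.09]); print(u)
for c,rad,z in(((.5685,.0375),.093,.070),((.5685,.0375),.093,.091)):
    for v in projs(p,ring(c,rad,z)): cv2.circle(im,(int(v[0]),int(v[1])),0,(255,0,0),-1)
x0,y0=int(u[0])-100,int(u[1])-90
a=cv2.resize(p['image'][y0:y0+170,x0:x0+200],None,fx=2,fy=3.3*0+2); b=cv2.resize(im[y0:y0+170,x0:x0+200],None,fx=2,fy=2)
cv2.imwrite('pics/fin.png',np.hstack([a,b])[:,:,::-1])
w=cap('wrist'); lid=fitsil(w,'splash_lid',[(.093,.070),(.093,.091)],[.5685,.0375],(1,1,1,0))
```

```text
24.3333 [0.5694 0.0363 0.1767] [-8.4226  2.3752 18.2748] 0.6430245671625371 [ 0.0044 -0.0014 -1.    ]
[321.0024 192.3634]
splash_lid 0.93 extent [211. 424. 100. 264.] -> [0.5683 0.0375] res [-0.9  0.9  0.2  0. ]
```

View pics/fin.png

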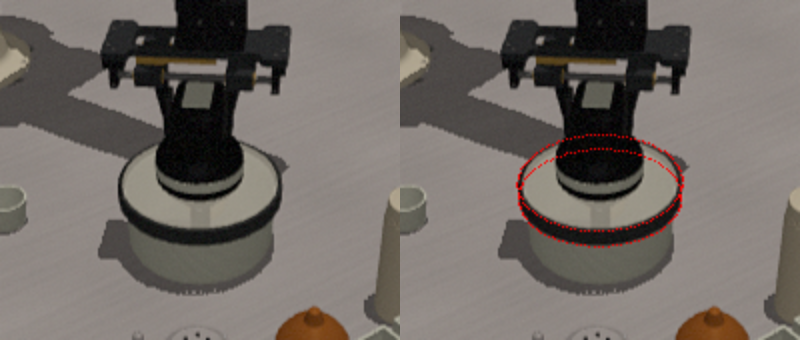

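Picture 9: the lid sits level on the bowl, on the ring predicted for the home height and centred at (321,192) in the full image. The pose and push are steady, so I'm handing in.

```bash
python3 -c "
from station import job,r
print(job.finish_job()); s=r.sense(); print(s['time_s'],s['tcp_pos'],s['wrist_force'],s['gripper_width'])"
```

```text
the job is handed in; nothing more can be done
None
the job is handed in; nothing more can be done
```

The chopper is loaded and the job was handed in at about 24 s of the 64 s allowed. It ends with the head still gripped and pressed to its stop. No verdict was reported.

**What I did:**
- **Onion:** I set it on the bowl floor 48 mm from the stem, on the clear side of the blades, and let it go from about 0–2 mm up.
- **Head:** I gripped it across the flats and turned it about 63° to match the splines. It slid on without forcing; two side shifts of about 1 mm each took off a small sideways load on the stem.

**Last checks:**
- **Height:** the tool was at 176.7 mm, against 176.6 mm expected at the stop, so the spring is pressed nearly its full 6 mm. The push rose from about 12.5 to 18–19 N over the last step with no further travel.
- **Lid:** it measured (0.568, 0.0375), within 1 mm of the bowl axis. The tool was tilted 0.005 rad.
- **Grip:** the opening was steady at 56 mm, the width of the grip.

**What disagreed or was not checked:**
- A sideways force of about 8–9 N on the tool remained at the end, probably friction or stem contact; I left it.
- The first detections of the tomato, brown onion and shaker in the scene view, and of the squeeze bottle in the top view, were wrong. I used the top and wrist views instead.
- The top view was off by up to about 7 mm from the wrist view, so I placed things by the wrist camera.
- The onion was not seen again once the lid covered it.
- I did not re-measure the other items on the counter. The arm's planned paths stayed clear of them.

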